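# Walk the tube block round to the fence

### The job

The heavy tube block stands askew on the bench: with the closed fingertips push the corner at its left-hand cheek until the block is square to the aluminium fence but still clear of it, and take the fingers off for a moment. Then walk it home by pushing the robot-side corners in turn, the right-hand one first and then the left-hand one, as often as needed, until the long side with the small wells lies flat against the fence, with no part of it past the fence's ends. Only push: do not grip, lift or tip the block, and leave the glassware and racks where they stand.

Things in the scene. Friction and masses are not known exactly. Their poses are not given: they have to be found in the camera images.
- block: loose tube block, 90 (x) by 140 (y) by 34 mm high, 0.65 to 0.95 kg: aluminium middle, grey plastic end cheeks, sides flat and upright. Origin: centre of underside. +x: out of the long side by the many small wells (goes to the fence); -x: the long side by the three large wells (push here); +y: left-hand end. Starts turned 30 to 60 degrees counter-clockwise from square, left end farthest from the fence
- cheek_left: left-hand end cheek of the block, dark grey plastic, rigidly part of the block: 90 mm (x) by 36 mm (y) by 34 mm high, the last 36 mm of the block's length. Origin at the centre of its underside, 52 mm from the block's origin along the block's +y; axes as the block's. A push on the left-hand corner must press on this cheek
- cheek_right: right-hand end cheek, the same at the other end: origin 52 mm from the block's origin along the block's -y. A push on the right-hand corner must press on this cheek
- fence: fence: straight aluminium bar fixed to the bench, 340 mm long (y), 28 mm high, 22 mm thick, with a 24 mm flange behind. Origin on the bench at the middle of its near face; +x points away from the robot, square to that face, +y along it to the robot's left. With the block flat on it the block's origin lies at x = -45 mm here. Place and yaw (up to 11 degrees either way) vary
- reagent: tall glass reagent bottle, 60 mm across and about 145 mm high, standing beyond the fence; not part of the job, leave it alone. Origin at the centre of its underside
- amber_jar: amber glass jar, 56 mm across, 75 mm high, standing beyond the fence; not part of the job, leave it alone. Origin at the centre of its underside
- tube_rack: white plastic rack with eight holes, 70 x 110 x 35 mm, to the left of the block; not part of the job, leave it alone. Origin at the centre of its underside
- beaker: glass beaker, 68 mm across, 75 mm high, to the right of the block; not part of the job, leave it alone. Origin at the centre of its underside
- vial: small glass vial, 26 mm across, 45 mm high, near the left end of the fence; not part of the job, leave it alone. Origin at the centre of its underside
- dish: clear shallow dish, 90 mm across, 14 mm high, to the right of the block; not part of the job, leave it alone. Origin at the centre of its underside
- cap_box: small white box with a blue top, 50 x 70 x 36 mm, beyond the fence; not part of the job, leave it alone. Origin at the centre of its underside
Things that resemble listed ones, but are neither listed nor needed, are in the scene too. Leave any yellow look-alike of the block alone.

How it is judged:
By the outcome, as a careful person would: the job done as asked, in the order asked, and still so for the second after the job is handed in, with the robot touching nothing.
It also fails if it takes over 72 s, if anything falls off the work surface, if the arm or the gripper's body presses on something with over 40 N, if the wrist force passes 120 N, or if a joint passes its speed limit or range.

### The arm

A 7-joint arm with a two-finger parallel gripper is mounted at the origin on the work surface. World frame = base frame: x ahead of the robot, y to its left, z up, the work surface at z = 0. Lengths are in m, angles in rad, forces in N, time in s.
With the tool pointing down it reaches from about 0.35 to 0.9 m from the base axis. Payload 7.2 kg.
Tool frame: the origin (TCP) lies between the finger pads; the fingertips stand robot.finger_overhang ahead of it and the grasp point (between the pads) is the TCP (robot.finger_overhang is the distance from the TCP to the fingertips, in m); z points along the fingers, y is the line along which they close (so a half turn about z gives the same grasp; the last joint's range is limited). The gripper opens to 88 mm and grips with 3 to 60 N. Pads are 20 mm wide; open, the fingers measure 115 mm over their backs; the gripper's body (75 mm by 178 mm) begins 61 mm behind the grasp point.
Start: joints at [-1.323, 0.411, -0.013, 1.596, 0.006, 1.134, -0.082], TCP at [0.194, 0.594, 0.204] pointing down, gripper open.
Joint ranges: [-2.95, 2.95], [-0.29, 1.99], [-1.47, 1.44], [0.14, 2.54], [-1.03, 4.17], [0.13, 1.85], [-2.86, 2.86]. Speed limits (rad/s): [2.39, 2.39, 3.01, 3.01, 3.14, 3.14, 3.14].

### API

Orientations are given as a unit quaternion [w, x, y, z].
In Python, from bench import robot gives the robot as it stands.
- The arm moves only by the tool arm_command, never from a script. Its argument "commands" is a list of rows, each a list of 7 numbers: the shift along the tool's x, y, z each as a share of 0.04 m, from -1 to 1, then the turn, a rotation vector about the tool's x, y, z each as a share of 0.1 rad, from -1 to 1, then the closure, from -1 (fully open) to 1 (shut). In form: [[dx, dy, dz, ax, ay, az, hand], ...]. A call has 1 to 10 rows; each row shifts and turns the commanded pose from where the row before left it, along the tool's axes as they then stand; what a row does not reach is not made up. A row lasts 1/12 s, in which the tool goes at most 41.7 mm and 7.16 degrees, less where a joint would pass 70% of its speed; a pose out of reach is approached as far as the arm can. A call with a number of a shift or a turn outside -1 to 1 is refused whole. A call with a gripper value outside its range is refused whole. The fingers move at their own pace and stop on an object; the grip force is fixed at half the most. Time passes only in rows, so rows that do not move let the fingers close. It gives the time, the measured TCP pose, the force, the opening and the grip force at its end, in the units of the state.
- robot.read_state(): the state, without advancing time (a new reading comes with each control period).
- robot.snapshot(name): name is "side" or "top"; returns a dict with "pixels" (420x560x3 uint8, red, green, blue), "camera_matrix" (3x3 intrinsics, pixels), "origin" and "orientation" of the camera in the world. Camera axes: x right, y up, looking along -z (the intrinsics and any distortion apply to the point x, -y, -z); pixel columns grow to the right and rows downward; lengths in m; the calibration is good to about 2 mm. A picture is of the moment at which its call begins. There is no depth.
- robot.job_done(): hands the job in; it is judged then, once.
Trained networks look in a picture, given as the dict that the camera call returned (one of the last four; its "shot" number tells which), for a name from the list of things; names that differ only in an ending like _2 or _b are one class to them, and where a whole thing is asked for, a point or a joint stands for the part that bears it (a point fixed in the world has none). Each returns a list of dicts, best first, with "confidence" (0 to 1); they miss things now and then, are a little off and sometimes report something else, mostly with a low value. They report only what shows in the picture. A call takes as long as a camera call. They do not tell look-alikes from the thing itself.
- robot.search_frame(picture, target): "bbox" ([centre column, centre row, width, height] in pixels, round what is visible of it).
The state is a dict: "clock": time; "joint_positions": joint angles; "joint_velocities": joint speeds; "joint_efforts": joint torques, N m; "ee_pos": TCP position; "eef_rot": TCP orientation; "contact_force": force on the tool from outside, world axes, zero at the start; "torque": the same for the moment, N m; "width": finger opening in m; "gripper_force": force on a finger pad.
Only numpy, scipy, OpenCV 4.12 (cv2) and the standard library are available. Lean on these libraries where they do the work, as an engineer would, in place of code of your own. Each camera call takes 0.05 s, during which the arm holds its last target. There are 200 camera calls.

## Working session

There is one attempt and no reset: what is moved stays moved. The work goes in short steps, Python scripts to look and compute and a tool call to move; the robot and the scene stay as the last step left them, time stands still between calls to the robot, and variables do not carry over. Pictures are saved under pics/ and viewed, at most 10 in all, crops included, and the job is handed in when it is done.

Besides the shell and the picture viewer there is one more tool, called after "Emit:" as name(argument=value, ...), one argument or row to a line, values as JSON. arm_command: Moves the arm, as the interface text tells. Its arguments: {"type":"object","properties":{"commands":{"type":"array"}},"required":["commands"]}

```bash
mkdir -p pics; ls
cat > h.py <<'E'
import numpy as np,cv2
from scipy.spatial.transform import Rotation as R
from bench import robot
def shot(n,f=None):
    s=robot.snapshot(n)
    if f: cv2.imwrite('pics/'+f,cv2.cvtColor(s['pixels'],cv2.COLOR_RGB2BGR))
    return s
def rot(s):
    q=np.array(s['orientation'],float)
    return q if q.shape==(3,3) else R.from_quat(np.r_[q[1:],q[0]]).as_matrix()
def toworld(s,px,z):
    px=np.atleast_2d(np.array(px,float)); K=np.array(s['camera_matrix'])
    d=np.c_[px,np.ones(len(px))]@np.linalg.inv(K).T
    d=(d*[1,-1,-1])@rot(s).T
    o=np.array(s['origin']); t=(z-o[2])/d[:,2:]
    return o+t*d
def topix(s,p):
    c=(np.atleast_2d(p)-np.array(s['origin']))@rot(s)*[1,-1,-1]
    c=c@np.array(s['camera_matrix']).T
    return c[:,:2]/c[:,2:]
E
python3 - <<'E'
from h import *
t=shot('top','t1.png'); 
print({k:v for k,v in t.items() if k!='pixels'})
for n in ['block','cheek_left','cheek_right','fence','tube_rack','beaker','vial','dish']:
    for d in robot.search_frame(t,n)[:3]: print(n,np.round(d['bbox']),round(d['confidence'],2),toworld(t,[d['bbox'][:2]],0.03).round(3))
s=shot('side','s1.png')
print(robot.finger_overhang, robot.read_state())
E
```

```text
pics
{'camera_matrix': array([[534.3207652 ,   0.        , 281.7522509 ],
       [  0.        , 534.3207652 , 211.10228808],
       [  0.        ,   0.        ,   1.        ]]), 'origin': array([0.36636082, 0.0611318 , 1.48438642]), 'orientation': array([-0.69789732, -0.05170809,  0.05153625,  0.71246727]), 'shot': 1}
block [157. 283.  41.  55.] 0.79 [[0.392 0.401 0.03 ]]
block [228. 309.  57.  58.] 0.58 [[0.319 0.208 0.03 ]]
block [287. 228.  51.  54.] 0.57 [[0.533 0.046 0.03 ]]
cheek_left [269. 240.  24.  32.] 0.91 [[0.5   0.096 0.03 ]]
cheek_left [243. 298.  32.  31.] 0.75 [[0.348 0.169 0.03 ]]
cheek_left [158. 261.  31.  10.] 0.62 [[0.449 0.397 0.03 ]]
cheek_right [215. 322.  31.  30.] 0.66 [[0.285 0.243 0.03 ]]
cheek_right [301. 222.  22.  31.] 0.64 [[0.549 0.006 0.03 ]]
cheek_right [158. 301.  32.  12.] 0.62 [[0.344 0.396 0.03 ]]
fence [293. 170. 123.  29.] 0.58 [[0.696 0.026 0.03 ]]
tube_rack [189. 206.  46.  33.] 0.8 [[0.6   0.314 0.03 ]]
beaker [375. 208.  27.  28.] 0.72 [[ 0.584 -0.197  0.03 ]]
beaker [368. 261.  29.  26.] 0.31 [[ 0.438 -0.172  0.03 ]]
dish [369. 259.  33.  32.] 0.78 [[ 0.444 -0.175  0.03 ]]
0.019 {'clock': 0.5, 'joint_positions': array([-1.32321946,  0.41114477, -0.0126829 ,  1.59623797,  0.00561639,
        1.13428813, -0.08220767]), 'joint_velocities': array([ 0.00061606, -0.00217723,  0.0011412 , -0.00182769,  0.00176988,
        0.00014139,  0.00061452]), 'joint_efforts': array([-6.58936988e-04, -5.87252605e+01,  6.40103649e-01, -2.91157740e+01,
       -5.37797855e-02,  1.13113015e-02,  5.27949157e-05]), 'ee_pos': array([0.19411907, 0.5940731 , 0.2042101 ]), 'eef_rot': array([ 8.82205185e-06,  1.57236659e-01,  9.87560951e-01, -2.21091183e-05]), 'contact_force': array([ 0.16238126, -0.53028714, -0.73549464]), 'torque': array([-0.01329603,  0.0101401 , -0.00728226]), 'gripper_force': 0.0, 'width': 0.08798672236497761}
```

View pics/t1.png

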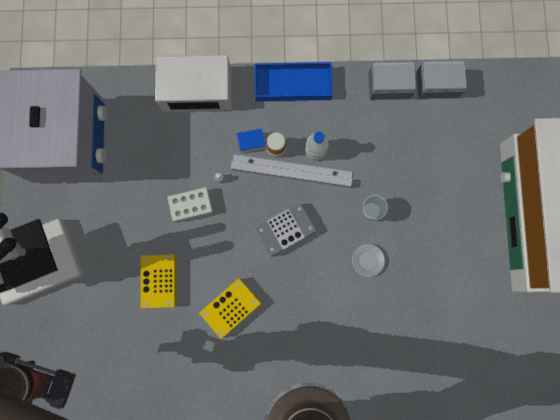

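View pics/s1.png

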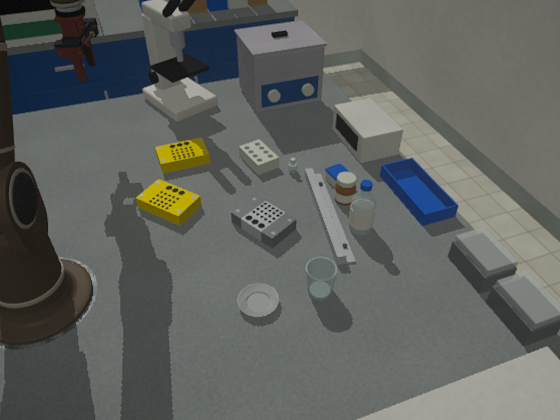

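The top view shows three candidates for the block: yellow at (157,282), yellow at (230,309), and grey/aluminium at (287,229). I choose the grey one. The fence runs from (232,162) to (352,178), the vial is at (218,177), the beaker at (375,208) and the dish at (369,261). The side view agrees, with the block at (264,221).

Run:
```python
from h import *
im=cv2.imread('pics/t1.png')
cv2.imwrite('pics/c1.png',cv2.resize(im[145:265,220:360],None,fx=5.0,fy=5.0,interpolation=cv2.INTER_CUBIC))
im=cv2.imread('pics/s1.png')
cv2.imwrite('pics/c2.png',cv2.resize(im[155:275,220:370],None,fx=5.0,fy=5.0,interpolation=cv2.INTER_CUBIC))
```

```text
(no output)
```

View pics/c1.png

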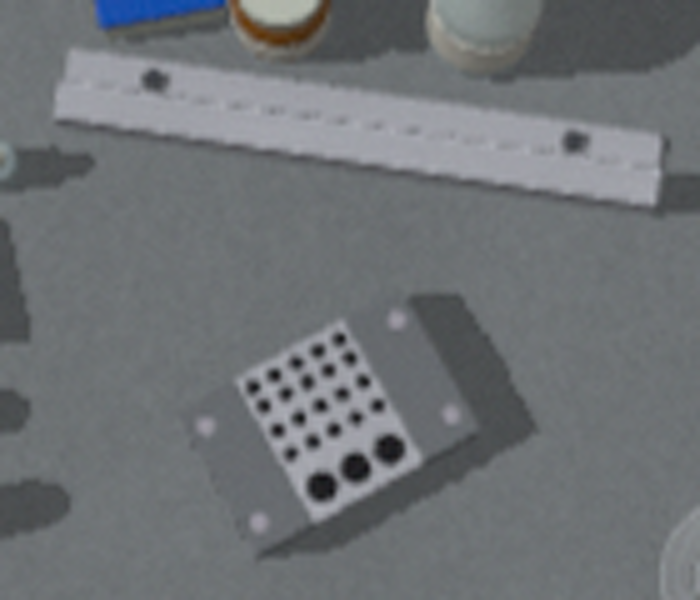

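The crop confirms the grey block: small wells up-left (+x), the three large wells lower-right, the left cheek at lower left (screws at crop (206,426) and (259,521)), and the fence's near edge from (55,122) to (658,207).

```bash
cat >> h.py <<'E'
BX=np.array([[45,70],[45,-70],[-45,-70],[-45,70]])/1000.
def pose(s,prev,draw=None):
    """fit block top (aluminium patch, 90x68) near prev (x,y); returns centre, yaw of long axis-normal"""
    hsv=cv2.cvtColor(s['pixels'],cv2.COLOR_RGB2HSV)
    m=((hsv[...,2]>145)&(hsv[...,1]<60)).astype(np.uint8)*255
    m=cv2.morphologyEx(m,cv2.MORPH_CLOSE,np.ones((3,3)))
    c=topix(s,[*prev,0.034])[0]
    n,l,st,ce=cv2.connectedComponentsWithStats(m)
    k=[i for i in range(1,n) if st[i,4]>200]
    i=min(k,key=lambda i:np.hypot(*(ce[i]-c)))
    cn=max(cv2.findContours((l==i).astype(np.uint8),cv2.RETR_EXTERNAL,cv2.CHAIN_APPROX_NONE)[0],key=cv2.contourArea)
    w=toworld(s,cn[:,0,:],0.034)[:,:2]
    r=cv2.minAreaRect((w*1000).astype(np.float32))
    return np.array(r[0])/1000,np.array(r[1]),r[2]
E
python3 - <<'E'
from h import *
s=robot.snapshot('top')
T=lambda p:np.array(p)/5+[220,145]-0.4
al=toworld(s,T([(237,380),(343,321),(421,466),(315,522)]),.034)[:,:2]
sc=toworld(s,T([(206,426),(397,319),(451,414),(259,521)]),.034)[:,:2]
print('al',al.round(4),al.mean(0),'sc',sc.round(4),sc.mean(0))
d=sc[0]+sc[3]-sc[1]-sc[2]; by=np.arctan2(d[1],d[0])-np.pi/2
print('yaw from screws',np.degrees(by)); d=al[0]+al[3]-al[1]-al[2];print('yaw al',np.degrees(np.arctan2(d[1],d[0]))-90)
for z in (0,.028):
    f=toworld(s,T([(55,122),(658,207)]),z)[:,:2];d=f[0]-f[1];print('fence',z,f.round(4),np.hypot(*d),np.degrees(np.arctan2(d[1],d[0]))-90,f.mean(0))
print(pose(s,al.mean(0)))
d=robot.search_frame(s,'vial');print([ (x['bbox'],x['confidence']) for x in d]); print(toworld(s,[(218.5,177)],.02),toworld(s,[(375,210)],0.03))
E
```

```text
al [[0.5544 0.1002]
 [0.5859 0.0415]
 [0.5051 0.0008]
 [0.4758 0.0591]] [0.53029035 0.05037769] sc [[ 0.5294  0.1175]
 [ 0.5863  0.0118]
 [ 0.5333 -0.0164]
 [ 0.477   0.0895]] [0.53150367 0.05060972]
yaw from screws 28.141109497426275
yaw al 27.42552058271066
fence 0 [[ 0.7088  0.2021]
 [ 0.6525 -0.1385]] 0.34520527287554126 -9.384033219756049 [0.6806112  0.03177817]
fence 0.028 [[ 0.7023  0.1994]
 [ 0.6471 -0.1347]] 0.3386936614142678 -9.384033219756049 [0.67468349 0.03233187]
(array([0.53133447, 0.05108447]), array([89.8896637 , 67.69855499]), 28.210725784301758)
[([220.2, 179.1, 5.8, 12.1], 0.59)]
[[0.68196489 0.23416545 0.02      ]] [[ 0.57815411 -0.197279    0.03      ]]
```

View pics/c2.png

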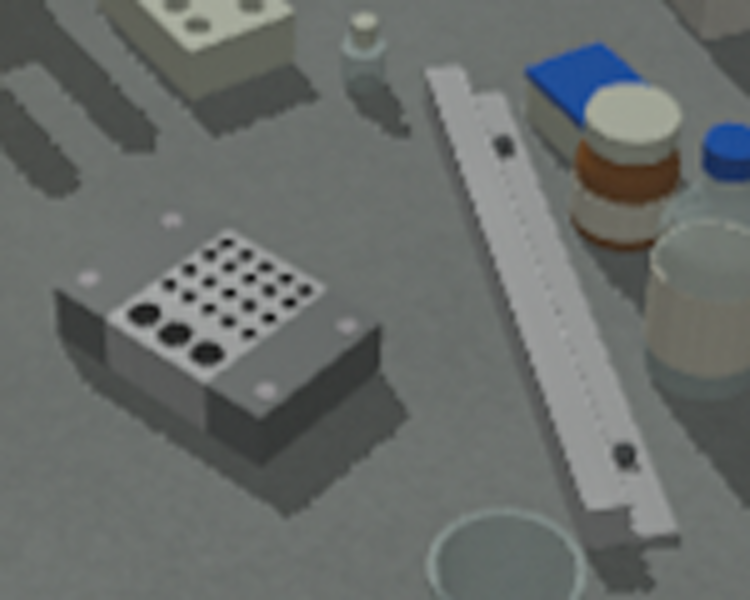

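Fence: near face at about (0.675, 0.032), yaw −9.4° (its length fits). Block: (0.531, 0.051), yaw +28.2°, so 37.6° off square. I'll line the tool up with the fence axes and approach with the fingers closed.

Emit:
arm_command(
  commands=[
    [0,0,0,0,0,-0.75,1],
    [0,0,0,0,0,-0.75,1],
    [-0.5,-0.8,0,0,0,0,1],
    [-0.5,-0.8,0,0,0,0,1],
    [-0.5,-0.8,0,0,0,0,1],
    [-0.5,-0.8,0,0,0,0,1],
    [-0.5,-0.8,0,0,0,0,1],
    [-0.5,-0.8,0,0,0,0,1],
    [-0.5,-0.8,0,0,0,0,1],
    [-0.5,-0.8,0,0,0,0,1],
  ],
)

```text
clock: 1.43
ee_pos: [0.3101, 0.3135, 0.2045]
eef_rot: [0.0, 0.083, 0.997, 0.0]
contact_force: [1.3, 0.4, -0.4]
width: 0.0249
gripper_force: 0.0
```

```bash
cat >> h.py <<'E'
FO=np.array([0.675,0.032]);FY=np.radians(-9.4)
FR=np.array([[np.cos(FY),-np.sin(FY)],[np.sin(FY),np.cos(FY)]])
def fence(p): return (np.asarray(p)-FO)@FR
def report(prev=None,f=None):
    st=robot.read_state();q=st['eef_rot'];M=R.from_quat(np.r_[q[1:],q[0]]).as_matrix()
    p=fence(st['ee_pos'][:2])*1000
    print('t',round(st['clock'],2),'TCP fence mm',p.round(1),'z',(st['ee_pos'][2]*1e3).round(1),'tool y yaw rel',round(np.degrees(np.arctan2(M[1,1],M[0,1])-FY)-90,1),'tilt',(M[:,2]).round(3),'F',st['contact_force'].round(1),'w',round(st['width'],3))
    if prev is not None:
        s=shot('top',f);c,wh,a=pose(s,(FR@np.array(prev)/1000)+FO)
        b=fence(c)*1000; yaw=(a-np.degrees(FY)); 
        if wh[0]<wh[1]: yaw-=90
        yaw=(yaw+90)%180-90; y=np.radians(yaw)
        B=np.array([[np.cos(y),-np.sin(y)],[np.sin(y),np.cos(y)]])
        loc=(p-b)@B
        print('block fence',b.round(1),'size',wh.round(1),'yaw',round(yaw,1),'TCP in block',loc.round(1),'minmax x of front corners',((BX*1000)@B.T+b).round(0).tolist())
E
python3 -c "
from h import *
report((-145,-5))"
```

```text
t 1.43 TCP fence mm [-406.   218.1] z 204.5 tool y yaw rel -0.1 tilt [ 0.     0.001 -1.   ] F [ 1.3  0.4 -0.4] w 0.025
block fence [-144.9   -4.6] size [89.9 67.8] yaw 37.6 TCP in block [-71.1 335.7] minmax x of front corners [[-152.0, 78.0], [-67.0, -33.0], [-138.0, -88.0], [-223.0, 23.0]]
```

Emit:
arm_command(
  commands=[
    [-0.575,-0.83,0,0,0,0,1],
    [-0.575,-0.83,0,0,0,0,1],
    [-0.575,-0.83,0,0,0,0,1],
    [-0.575,-0.83,0,0,0,0,1],
    [-0.575,-0.83,0,0,0,0,1],
    [-0.575,-0.83,0,0,0,0,1],
    [-0.575,-0.83,0,0,0,0,1],
    [0,0,1,0,0,0,1],
    [0,0,1,0,0,0,1],
    [0,0,0.5,0,0,0,1],
  ],
)

```text
clock: 2.32
ee_pos: [0.4289, 0.0584, 0.1015]
eef_rot: [-0.001, 0.084, 0.996, -0.001]
contact_force: [0.1, 0.5, -0.1]
width: 0.0005
gripper_force: 0.0
```

```bash
python3 -c "
from h import *
report((-145,-5))
shot('side','s2.png')"
```

```text
t 2.32 TCP fence mm [-247.1  -14.1] z 101.5 tool y yaw rel -0.2 tilt [-0.002 -0.001 -1.   ] F [ 0.1  0.5 -0.1] w 0.001
block fence [-133.5    4.1] size [61.2 67.7] yaw -52.5 TCP in block [ -54.8 -101.2] minmax x of front corners [[-51.0, 11.0], [-162.0, -74.0], [-216.0, -3.0], [-105.0, 82.0]]
```

View pics/s2.png

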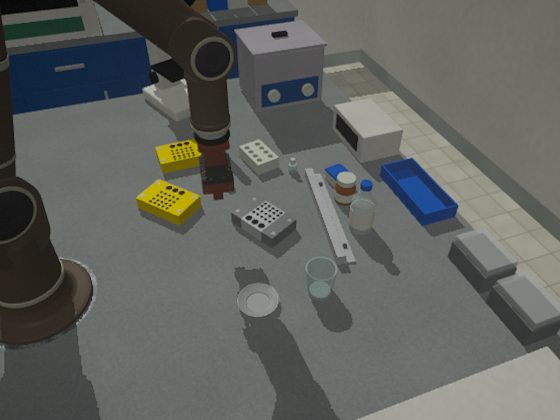

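The side view shows the closed fingers at about (225,193), behind the block's left cheek, with the block unobstructed. In the top view the arm hides it, so I'll track with the side camera.

```bash
sed -i "s/s=shot('top',f)/s=shot(cam,f)/; s/def report(prev=None,f=None)/def report(prev=None,f=None,cam='side')/" h.py; python3 -c "
from h import *
report((-145,-5))"
```

```text
t 2.42 TCP fence mm [-248.2  -14. ] z 101.7 tool y yaw rel -0.1 tilt [-0.006 -0.002 -1.   ] F [ 0.2 -0.1  0.8] w 0.001
block fence [-143.6   -6.5] size [88.6 67.2] yaw 36.9 TCP in block [-88.   56.9] minmax x of front corners [[-150.0, 76.0], [-66.0, -35.0], [-138.0, -89.0], [-222.0, 22.0]]
```

Emit:
arm_command(
  commands=[
    [0,0,0.9,0,0,0,1],
    [0,0,0.85,0,0,0,1],
    [0,0,0,0,0,0,1],
  ],
)

```text
clock: 2.72
ee_pos: [0.4284, 0.0596, 0.0318]
eef_rot: [-0.002, 0.082, 0.997, -0.001]
contact_force: [-0.8, -1.0, 0.1]
width: 0.0008
gripper_force: 0.0
```

```bash
python3 -c "
from h import *
report((-145,-5))"
```

```text
t 2.72 TCP fence mm [-247.8  -13. ] z 31.8 tool y yaw rel -0.0 tilt [-0.004 -0.001 -1.   ] F [-0.8 -1.   0.1] w 0.001
block fence [-143.5   -6.4] size [89.  67.2] yaw 37.0 TCP in block [-87.3  57.4] minmax x of front corners [[-150.0, 77.0], [-65.0, -35.0], [-137.0, -89.0], [-222.0, 22.0]]
```

Emit:
arm_command(
  commands=[
    [-0.23,0.11,0,0,0,0,1],
    [-0.23,0.11,0,0,0,0,1],
    [-0.1,0.075,0,0,0,0,1],
    [-0.1,0.075,0,0,0,0,1],
    [-0.1,0.075,0,0,0,0,1],
    [-0.1,0.075,0,0,0,0,1],
    [-0.1,0.07,0,0,0,0,1],
    [-0.1,0.065,0,0,0,0,1],
  ],
)

```text
clock: 3.43
ee_pos: [0.4766, 0.0786, 0.0344]
eef_rot: [0.0, 0.083, 0.997, 0.0]
contact_force: [0.4, 0.9, 0.0]
width: 0.0002
gripper_force: 0.0
```

```bash
python3 -c "
from h import *
report((-145,-5))"
```

```text
t 3.43 TCP fence mm [-203.3   13.5] z 34.4 tool y yaw rel -0.1 tilt [ 0.  0. -1.] F [0.4 0.9 0. ] w 0.0
block fence [-138.3   -2.5] size [76.3 67. ] yaw 37.3 TCP in block [-42.   52.1] minmax x of front corners [[-145.0, 81.0], [-60.0, -31.0], [-132.0, -85.0], [-217.0, 26.0]]
```

```bash
python3 -c "
from h import *
s=shot('side','s3.png');t=shot('top')
im=cv2.imread('pics/s3.png')
a=cv2.resize(im[120:280,180:350],None,fx=3.5,fy=3.5,interpolation=cv2.INTER_CUBIC)
cv2.imwrite('pics/c3.png',a)
print(topix(s,robot.read_state()['ee_pos']),topix(s,robot.read_state()['ee_pos']-[0,0,.019]))"
```

```text
[[237.85220609 212.96574978]] [[238.26686702 218.50357227]]
```

View pics/c3.png

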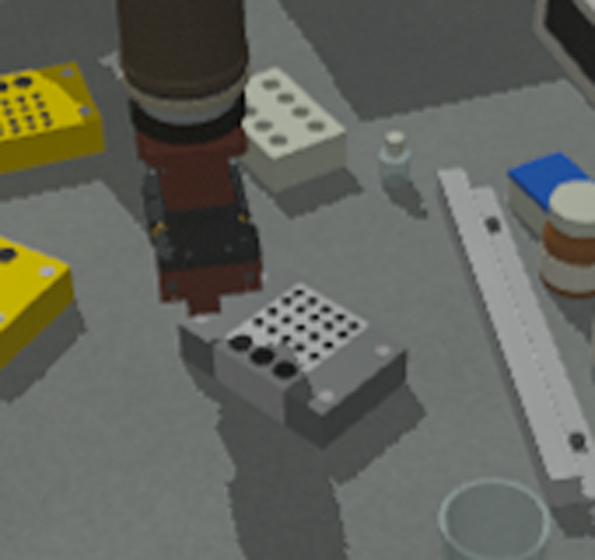

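The crop shows the finger stub ending near the left-cheek screw, at crop (205,312), while the block's left corner at (180,325) has not moved. That doesn't fit with the TCP reading, so I'll check with overlays in one composite.

```bash
python3 -c "
from h import *
s=shot('side');t=shot('top')
st=robot.read_state();p=st['ee_pos'];print(p,st['contact_force'],st['joint_velocities'].round(3))
def ov(im,s,p,c):
    im=cv2.cvtColor(im,cv2.COLOR_RGB2BGR);k=6
    x,y=int(c[0])-32,int(c[1])-45
    a=cv2.resize(im[y:y+90,x:x+65],None,fx=k,fy=k,interpolation=cv2.INTER_NEAREST)
    for z,col in ((0,(0,255,0)),(-.019,(0,0,255))):
        q=(topix(s,np.array(p)+[0,0,z])[0]-[x,y]+.5)*k
        cv2.circle(a,tuple(int(v) for v in q),3,col,-1)
    return a
s2=cv2.cvtColor(cv2.imread('pics/s2.png'),cv2.COLOR_BGR2RGB)
p2=[.4285,.059,.1017]
a=ov(s2,s,p2,topix(s,p2)[0]);b=ov(s['pixels'],s,p,topix(s,p)[0])
cv2.imwrite('pics/o1.png',np.hstack([a,b]))
"
```

```text
[0.47590875 0.07806136 0.03408286] [ 0.37839272 -0.61333202  0.18712296] [ 0.001 -0.002 -0.     0.003  0.    -0.001 -0.001]
```

View pics/o1.png

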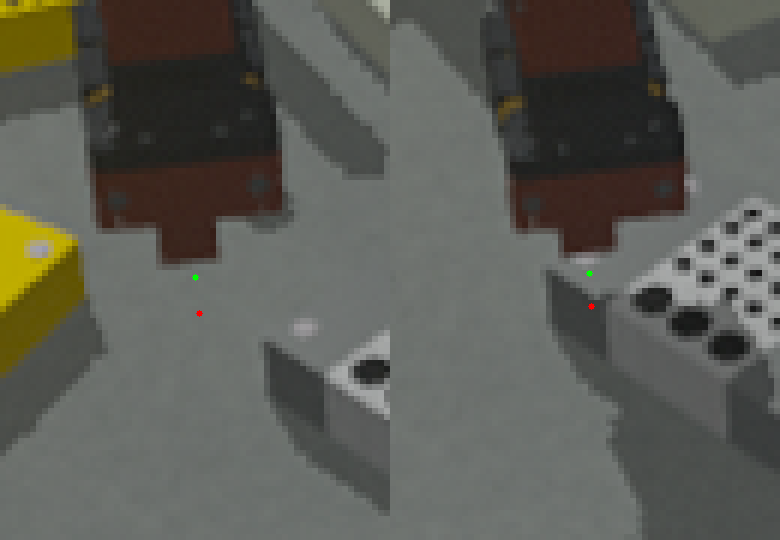

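In free air (left panel) the fingertip sits about 27 mm above where the state and overhang predict, and on the right it hangs above the block's top, covering part of the screw. So the fingers passed over the block without touching it. I'll retreat, then descend in steps while watching force and picture.

Emit:
arm_command(
  commands=[
    [0.35,-0.21,0,0,0,0,1],
    [0.35,-0.22,0,0,0,0,1],
    [0.36,-0.22,0,0,0,0,1],
    [0,0,0.2,0,0,0,1],
    [0,0,0,0,0,0,1],
    [0,0,0,0,0,0,1],
  ],
)

```text
clock: 4.18
ee_pos: [0.4307, 0.0599, 0.026]
eef_rot: [0.0, 0.083, 0.997, 0.0]
contact_force: [0.5, 0.5, -0.3]
width: 0.0005
gripper_force: 0.0
```

```bash
cat > tip.py <<'E'
from h import *
report((-145,-5))
s=shot('side');p=robot.read_state()['ee_pos']
c=topix(s,p)[0];x=int(round(c[0]));im=s['pixels'].astype(int)
for r in range(int(c[1])-14,int(c[1])+10): print(r,[tuple(im[r,q]) for q in (x-3,x,x+3)])
for z in (.02,.01,0,-.01,-.019): print(z,topix(s,p+[0,0,z]).round(1))
print('base',topix(s,[0,0,0]))
E
python3 tip.py
```

```text
t 4.18 TCP fence mm [-245.6  -12.4] z 26.0 tool y yaw rel -0.1 tilt [ 0.  0. -1.] F [ 0.5  0.5 -0.3] w 0.0
block fence [-143.5   -6.4] size [89.  67.2] yaw 37.0 TCP in block [-85.1  56.5] minmax x of front corners [[-150.0, 77.0], [-65.0, -35.0], [-137.0, -89.0], [-222.0, 22.0]]
210 [(np.int64(60), np.int64(38), np.int64(29)), (np.int64(60), np.int64(36), np.int64(29)), (np.int64(59), np.int64(37), np.int64(29))]
211 [(np.int64(58), np.int64(37), np.int64(27)), (np.int64(59), np.int64(37), np.int64(31)), (np.int64(59), np.int64(38), np.int64(31))]
212 [(np.int64(59), np.int64(37), np.int64(29)), (np.int64(61), np.int64(38), np.int64(31)), (np.int64(59), np.int64(36), np.int64(30))]
213 [(np.int64(60), np.int64(37), np.int64(30)), (np.int64(58), np.int64(36), np.int64(30)), (np.int64(58), np.int64(36), np.int64(30))]
214 [(np.int64(59), np.int64(38), np.int64(30)), (np.int64(60), np.int64(37), np.int64(31)), (np.int64(59), np.int64(36), np.int64(29))]
215 [(np.int64(58), np.int64(36), np.int64(29)), (np.int64(59), np.int64(38), np.int64(29)), (np.int64(59), np.int64(36), np.int64(30))
[... 2011 characters left out ...]
.int64(112), np.int64(109)), (np.int64(110), np.int64(114), np.int64(112)), (np.int64(109), np.int64(113), np.int64(109))]
231 [(np.int64(107), np.int64(111), np.int64(108)), (np.int64(109), np.int64(113), np.int64(110)), (np.int64(107), np.int64(111), np.int64(108))]
232 [(np.int64(108), np.int64(111), np.int64(109)), (np.int64(106), np.int64(111), np.int64(107)), (np.int64(106), np.int64(111), np.int64(108))]
233 [(np.int64(107), np.int64(112), np.int64(109)), (np.int64(105), np.int64(110), np.int64(107)), (np.int64(108), np.int64(113), np.int64(109))]
0.02 [[221.8 218.4]]
0.01 [[222.2 221.4]]
0 [[222.5 224.4]]
-0.01 [[222.8 227.3]]
-0.019 [[223.  229.9]]
base [[ 38.40163191 298.42470637]]
```

Emit:
arm_command(
  commands=[
    [0,0,0.12,0,0,0,1],
    [0,0,0.12,0,0,0,1],
    [0,0,0.12,0,0,0,1],
    [0,0,0,0,0,0,1],
    [0,0,0,0,0,0,1],
  ],
)

```text
clock: 4.7
ee_pos: [0.4298, 0.0595, 0.0113]
eef_rot: [-0.001, 0.083, 0.997, -0.0]
contact_force: [-0.3, 0.2, -0.2]
width: 0.0003
gripper_force: 0.0
```

```bash
cat > tip.py <<'E'
from h import *
report((-145,-5))
s=shot('side');p=robot.read_state()['ee_pos']
c=topix(s,p)[0];x=int(round(c[0]));im=s['pixels'].astype(int)
col=im[:,x-3:x+4,:].mean(1); m=(col[:,0]-col[:,2]>15)&(col[:,0]<90)
print('tip row',np.where(m)[0].max(),'TCP row',c[1])
for z in (0,.01,.02,.03,.04): print(z,topix(s,[p[0],p[1],z]).round(1), topix(s,[p[0],p[1]-.013,z]).round(1))
E
python3 tip.py
```

```text
t 4.7 TCP fence mm [-246.4  -13. ] z 11.3 tool y yaw rel -0.1 tilt [-0.001 -0.    -1.   ] F [-0.3  0.2 -0.2] w 0.0
block fence [-143.6   -6.3] size [89.  67.4] yaw 36.9 TCP in block [-86.1  56.5] minmax x of front corners [[-150.0, 77.0], [-66.0, -35.0], [-137.0, -89.0], [-222.0, 23.0]]
tip row 225 TCP row 228.78155092616612
0 [[222.9 232.1]] [[224.3 235.6]]
0.01 [[222.6 229.3]] [[224.  232.8]]
0.02 [[222.3 226.4]] [[223.7 229.9]]
0.03 [[222.  223.5]] [[223.4 226.9]]
0.04 [[221.7 220.5]] [[223.1 224. ]]
```

The TCP reads 11 mm with no contact, so the real tip is well above what's reported. I'll go on down.

Emit:
arm_command(
  commands=[
    [0,0,0.1,0,0,0,1],
    [0,0,0.1,0,0,0,1],
    [0,0,0.1,0,0,0,1],
    [0,0,0,0,0,0,1],
    [0,0,0,0,0,0,1],
  ],
)

```text
clock: 5.22
ee_pos: [0.4298, 0.0595, -0.0005]
eef_rot: [-0.0, 0.083, 0.997, -0.0]
contact_force: [0.6, -0.6, -0.2]
width: 0.0001
gripper_force: 0.0
```

```bash
python3 tip.py
```

```text
t 5.22 TCP fence mm [-246.4  -12.9] z -0.5 tool y yaw rel -0.1 tilt [-0.001 -0.    -1.   ] F [ 0.6 -0.6 -0.2] w 0.0
block fence [-143.6   -6.3] size [89.  67.4] yaw 36.9 TCP in block [-86.1  56.5] minmax x of front corners [[-150.0, 77.0], [-66.0, -35.0], [-137.0, -89.0], [-222.0, 23.0]]
tip row 228 TCP row 232.1845405148872
0 [[222.9 232.1]] [[224.3 235.6]]
0.01 [[222.6 229.3]] [[224.  232.8]]
0.02 [[222.3 226.4]] [[223.7 229.9]]
0.03 [[222.  223.5]] [[223.4 226.9]]
0.04 [[221.7 220.5]] [[223.1 224. ]]
```

Emit:
arm_command(
  commands=[
    [0,0,0.08,0,0,0,1],
    [0,0,0.08,0,0,0,1],
    [0,0,0.08,0,0,0,1],
    [0,0,0,0,0,0,1],
    [0,0,0,0,0,0,1],
  ],
)

```text
clock: 5.73
ee_pos: [0.4299, 0.0595, -0.01]
eef_rot: [-0.0, 0.083, 0.997, -0.0]
contact_force: [0.1, -0.5, 0.4]
width: 0.0006
gripper_force: 0.0
```

```bash
python3 tip.py
```

```text
t 5.73 TCP fence mm [-246.3  -12.9] z -10.0 tool y yaw rel -0.1 tilt [-0.001 -0.    -1.   ] F [ 0.1 -0.5  0.4] w 0.001
block fence [-143.6   -6.3] size [89.  67.4] yaw 36.9 TCP in block [-86.   56.5] minmax x of front corners [[-150.0, 77.0], [-66.0, -35.0], [-137.0, -89.0], [-222.0, 23.0]]
tip row 231 TCP row 234.90469917989088
0 [[222.9 232.1]] [[224.3 235.6]]
0.01 [[222.6 229.3]] [[224.  232.7]]
0.02 [[222.3 226.4]] [[223.7 229.8]]
0.03 [[222.  223.4]] [[223.4 226.9]]
0.04 [[221.7 220.5]] [[223.1 224. ]]
```

The tip now shows about 5–14 mm above the bench. Starting the push.

Emit:
arm_command(
  commands=[
    [-0.23,0.11,0,0,0,0,1],
    [-0.23,0.11,0,0,0,0,1],
    [-0.1,0.075,0,0,0,0,1],
    [-0.1,0.075,0,0,0,0,1],
    [-0.1,0.075,0,0,0,0,1],
    [0,0,0,0,0,0,1],
  ],
)

```text
clock: 6.33
ee_pos: [0.462, 0.0726, -0.0102]
eef_rot: [-0.002, 0.083, 0.997, -0.0]
contact_force: [-3.5, -0.1, 0.2]
width: 0.0
gripper_force: 1.7
```

```bash
python3 tip.py
```

```text
t 6.33 TCP fence mm [-216.7    5.2] z -10.2 tool y yaw rel -0.1 tilt [-0.003 -0.    -1.   ] F [-3.5 -0.1  0.2] w 0.0
block fence [-139.1   -4.9] size [87.4 68.3] yaw 32.4 TCP in block [-60.1  50.1] minmax x of front corners [[-139.0, 78.0], [-64.0, -40.0], [-140.0, -88.0], [-215.0, 30.0]]
tip row 225 TCP row 228.55446822419023
0 [[233.8 225.7]] [[235.3 229.1]]
0.01 [[233.6 222.8]] [[235.  226.2]]
0.02 [[233.3 219.9]] [[234.8 223.3]]
0.03 [[233.1 217. ]] [[234.5 220.4]]
0.04 [[232.8 214.1]] [[234.3 217.4]]
```

Contact made and the block is turning (37° → 32.4°). I'll keep pushing and curve the path.

Emit:
arm_command(
  commands=[
    [-0.11,0.066,0,0,0,0,1],
    [-0.11,0.063,0,0,0,0,1],
    [-0.112,0.058,0,0,0,0,1],
    [-0.114,0.054,0,0,0,0,1],
    [-0.115,0.05,0,0,0,0,1],
    [-0.116,0.046,0,0,0,0,1],
    [0,0,0,0,0,0,1],
  ],
)

```text
clock: 7.02
ee_pos: [0.4936, 0.0813, -0.0097]
eef_rot: [0.001, 0.083, 0.997, 0.0]
contact_force: [-0.3, 0.3, -0.7]
width: 0.0007
gripper_force: 0.1
```

```bash
python3 -c "
from h import *
report((-135,-5))"
```

```text
t 7.02 TCP fence mm [-187.   19.] z -9.7 tool y yaw rel -0.1 tilt [ 0.002  0.    -1.   ] F [-0.3  0.3 -0.7] w 0.001
block fence [-107.9   -2.1] size [71.4 66. ] yaw 21.4 TCP in block [-65.9  48.6] minmax x of front corners [[-92.0, 79.0], [-40.0, -51.0], [-124.0, -84.0], [-175.0, 47.0]]
```

Run:
```python
t=open('h.py').read()
t=t.replace("        loc=(p-b)@B","        b=b-B[:,0]*(89.5-(wh[0] if wh[0]>=wh[1] else wh[1]))/2\n        loc=(p-b)@B")
open('h.py','w').write(t)
```

Emit:
arm_command(
  commands=[
    [-0.115,0.05,0,0,0,0,1],
    [-0.116,0.048,0,0,0,0,1],
    [-0.117,0.046,0,0,0,0,1],
    [-0.12,0.042,0,0,0,0,1],
    [-0.12,0.038,0,0,0,0,1],
    [0,0,0,0,0,0,1],
  ],
)

```text
clock: 7.57
ee_pos: [0.5171, 0.0865, -0.0097]
eef_rot: [-0.0, 0.083, 0.997, 0.0]
contact_force: [-2.5, 2.2, 0.2]
width: 0.0004
gripper_force: 1.1
```

```bash
python3 -c "
from h import *
report((-115,-5))"
```

```text
t 7.57 TCP fence mm [-164.7   28. ] z -9.7 tool y yaw rel -0.1 tilt [ 0.     0.001 -1.   ] F [-2.5  2.2  0.2] w 0.0
block fence [-89.8   7.7] size [62.5 66.1] yaw -79.3 TCP in block [-33.8 -69.8] minmax x of front corners [[-13.0, -24.0], [-150.0, -49.0], [-167.0, 39.0], [-29.0, 65.0]]
```

Run:
```python
t=open('h.py').read()
t=t.replace("        if wh[0]<wh[1]: yaw-=90\n        yaw=(yaw+90)%180-90; y=","        n=int(np.round(yaw/90)); yaw-=90*n; wx=wh[n%2]; y=")
t=t.replace("(wh[0] if wh[0]>=wh[1] else wh[1])","wx")
open('h.py','w').write(t)
```

Emit:
arm_command(
  commands=[
    [-0.12,0.03,0,0,0,0,1],
    [-0.12,0.03,0,0,0,0,1],
    [-0.12,0.02,0,0,0,0,1],
    [0,0,0,0,0,0,1],
  ],
)

```text
clock: 7.95
ee_pos: [0.532, 0.087, -0.0097]
eef_rot: [0.0, 0.083, 0.997, 0.0]
contact_force: [-1.5, 1.7, -1.0]
width: 0.0005
gripper_force: 0.9
```

```bash
python3 -c "
from h import *
report((-95,-5))"
```

```text
t 7.95 TCP fence mm [-150.1   30.9] z -9.7 tool y yaw rel -0.1 tilt [ 0.001  0.    -1.   ] F [-1.5  1.7 -1. ] w 0.0
block fence [ -7.3 -16.1] size [352.4  35.8] yaw -0.3 TCP in block [-143.    46.2] minmax x of front corners [[38.0, 54.0], [37.0, -86.0], [-53.0, -86.0], [-52.0, 54.0]]
```

```bash
sed -i 's/if st\[i,4\]>200\]/if st[i,4]>120 and st[i,2]<60 and st[i,3]<60]/' h.py; python3 -c "
from h import *
report((-105,-5),'s5.png')"
```

```text
t 8.0 TCP fence mm [-150.    30.7] z -9.7 tool y yaw rel -0.1 tilt [ 0.001  0.    -1.   ] F [-0.7  1.2 -0.8] w 0.0
block fence [-91.3  -9.2] size [65.2 53.7] yaw 3.4 TCP in block [-56.3  43.3] minmax x of front corners [[-50.0, 63.0], [-42.0, -76.0], [-132.0, -82.0], [-140.0, 58.0]]
```

Yaw is now about 3.5–4°. To keep the contact on the cheek as it comes square, I'll turn the tool slightly clockwise so that its left edge leads, and ease on.

Emit:
arm_command(
  commands=[
    [0,0,0,0,0,1,1],
    [0,0,0,0,0,1,1],
    [-0.05,0.015,0,0,0,0,1],
    [-0.05,0.015,0,0,0,0,1],
    [0,0,0,0,0,0,1],
  ],
)

```text
clock: 8.47
ee_pos: [0.5348, 0.0869, -0.0098]
eef_rot: [-0.001, 0.181, 0.983, 0.0]
contact_force: [-3.3, 2.4, 1.6]
width: 0.0003
gripper_force: 2.1
```

```bash
python3 -c "
from h import *
report((-105,-5),'s6.png')
im=cv2.imread('pics/s6.png');cv2.imwrite('pics/c6.png',cv2.resize(im[150:280,200:360],None,fx=4.5,fy=4.5,interpolation=cv2.INTER_CUBIC))"
```

```text
t 8.47 TCP fence mm [-147.3   31.3] z -9.8 tool y yaw rel -11.5 tilt [-0.001  0.    -1.   ] F [-3.3  2.4  1.6] w 0.0
block fence [-89.3  -9.9] size [65.1 30.6] yaw 2.1 TCP in block [-56.5  43.3] minmax x of front corners [[-47.0, 62.0], [-42.0, -78.0], [-132.0, -82.0], [-137.0, 58.0]]
```

View pics/c6.png

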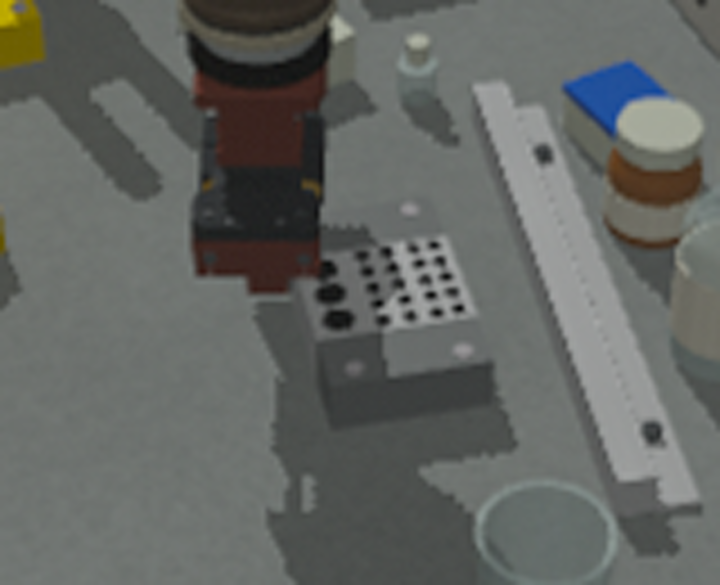

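The crop shows the block nearly square, with the gripper's shadow across part of its top. The small-well-side screws are at crop (409,209) and (463,350), and the right rear one at (355,367).

```bash
python3 -c "
from h import *
s=shot('side')
P=lambda a:np.array(a)/4.5+[200,150]-.4
w=fence(toworld(s,P([(409,209),(463,350),(355,367),(490,357),(319,378)]),.034)[:,:2])*1000
print(w.round(1));d=w[0]-w[1];print('yaw',np.degrees(np.arctan2(-d[0],d[1])),np.hypot(*d)); d=w[1]-w[2];print('yaw',np.degrees(np.arctan2(d[1],d[0])),np.hypot(*d)); d=w[3]-w[4];print('yaw',np.degrees(np.arctan2(d[1],d[0])),np.hypot(*d))
f=fence(toworld(s,P([(474,88),(617,480)]),.028)[:,:2])*1000;print(f)"
```

```text
[[ -60.7   52.7]
 [ -56.   -67.1]
 [-115.6  -69. ]
 [ -43.   -75. ]
 [-135.9  -73.6]]
yaw 2.2624160052941065 119.8260861243993
yaw 1.8453466531636502 59.58989582488676
yaw -0.8921536043455494 92.93777534069316
[[   4.29787421  165.52330575]
 [   1.61626528 -168.23232222]]
```

Emit:
arm_command(
  commands=[
    [-0.045,0.012,0,0,0,0,1],
    [-0.045,0.012,0,0,0,0,1],
    [-0.045,0.012,0,0,0,0,1],
    [0,0,0,0,0,0,1],
  ],
)

```text
clock: 8.9
ee_pos: [0.5407, 0.0862, -0.0098]
eef_rot: [-0.0, 0.182, 0.983, 0.0]
contact_force: [-3.2, 3.7, 0.5]
width: 0.0006
gripper_force: 2.0
```

```bash
python3 -c "
from h import *
report((-105,-5),'s7.png')
s=shot('side')
g=cv2.cvtColor(s['pixels'],cv2.COLOR_RGB2GRAY).astype(float)
for i in ((291,196),(303,227.5)):
    x,y=map(int,i);w=g[y-4:y+5,x-4:x+8];w=np.clip(w-np.median(w)-8,0,None);Y,X=np.mgrid[y-4:y+5,x-4:x+8];c=[(w*X).sum()/w.sum(),(w*Y).sum()/w.sum()]
    print(c,w.max(),fence(toworld(s,[c],.034)[0,:2])*1000)"
```

```text
t 8.9 TCP fence mm [-141.3   31.5] z -9.8 tool y yaw rel -11.5 tilt [-0.001  0.    -1.   ] F [-3.2  3.7  0.5] w 0.001
block fence [-85.6 -11. ] size [66.7 45.4] yaw -0.2 TCP in block [-55.9  42.4] minmax x of front corners [[-40.0, 59.0], [-41.0, -81.0], [-131.0, -81.0], [-130.0, 59.0]]
[np.float64(293.28930817610063), np.float64(196.40880503144655)] 29.5 [-53.86544393  49.87829298]
[np.float64(303.2961373390558), np.float64(228.1587982832618)] 34.0 [-54.68242591 -70.0721652 ]
```

Square: the screw line reads −0.4° and the fence reads −0.46° in the same camera. The gap is about 39 mm. Fingers off.

Emit:
arm_command(
  commands=[
    [0.37,-0.08,0,0,0,0,1],
    [0.6,-0.12,0,0,0,0,1],
    [0,0,0,0,0,-1,1],
    [0,0,0,0,0,-1,1],
    [0.5,0,0,0,0,0,1],
    [0,0,0,0,0,0,1],
    [0,0,0,0,0,0,1],
    [0,0,0,0,0,0,1],
    [0,0,0,0,0,0,1],
  ],
)

```text
clock: 9.75
ee_pos: [0.4837, 0.0952, -0.0095]
eef_rot: [0.001, 0.083, 0.997, -0.0]
contact_force: [-0.2, -0.5, -0.3]
width: 0.0004
gripper_force: 0.0
```

```bash
cat >> h.py <<'E'
def screws(b,yaw=0,cam='side'):
    """refine block pose from the 4 screws near guess b (fence mm), yaw deg"""
    s=shot(cam);g=cv2.cvtColor(s['pixels'],cv2.COLOR_RGB2GRAY).astype(float)
    L=np.array([[30,60],[30,-60],[-30,-60],[-30,60]])
    b=np.array(b,float)
    for it in range(2):
        y=np.radians(yaw);B=np.array([[np.cos(y),-np.sin(y)],[np.sin(y),np.cos(y)]])
        src,dst=[],[]
        for l in L:
            w=(B@l+b)/1000;c=topix(s,[*(FR@w+FO),.034])[0];r=4 if it==0 else 3
            u,v=np.round(c).astype(int);W=g[v-r:v+r+1,u-r:u+r+1];W=np.clip(W-np.median(W)-8,0,None)
            if W.max()<12: continue
            Y,X=np.mgrid[v-r:v+r+1,u-r:u+r+1];q=[(W*X).sum()/W.sum(),(W*Y).sum()/W.sum()]
            src.append(l);dst.append(fence(toworld(s,[q],.034)[0,:2])*1000)
        src,dst=np.array(src),np.array(dst)
        a,d=src-src.mean(0),dst-dst.mean(0)
        yaw=np.degrees(np.arctan2((a[:,0]*d[:,1]-a[:,1]*d[:,0]).sum(),(a*d).sum()))
        y=np.radians(yaw);B=np.array([[np.cos(y),-np.sin(y)],[np.sin(y),np.cos(y)]]);b=dst.mean(0)-B@src.mean(0)
    print(cam,'screws',len(src),'block',b.round(1),'yaw',round(yaw,2),'res',np.abs(dst-(src@B.T+b)).max().round(1))
E
python3 -c "
from h import *
report((-90,-5));report((-90,-5),cam='top')
screws((-84,-10));screws((-84,-10),cam='top')"
```

```text
t 9.75 TCP fence mm [-199.1   31.1] z -9.5 tool y yaw rel -0.1 tilt [ 0.002 -0.    -1.   ] F [-0.2 -0.5 -0.3] w 0.0
block fence [-84.7 -11.4] size [66.6 88.8] yaw -0.2 TCP in block [-114.5   42.1] minmax x of front corners [[-39.0, 58.0], [-40.0, -82.0], [-130.0, -81.0], [-129.0, 59.0]]
t 9.8 TCP fence mm [-199.3   31.2] z -9.6 tool y yaw rel -0.1 tilt [ 0.001 -0.    -1.   ] F [-1.  -0.2 -0. ] w 0.001
block fence [-85.5  -9.4] size [68.1 90.2] yaw -0.5 TCP in block [-114.2   39.6] minmax x of front corners [[-40.0, 60.0], [-41.0, -80.0], [-131.0, -79.0], [-130.0, 61.0]]
side screws 4 block [-84.3  -9.8] yaw -0.45 res 0.3
top screws 4 block [-83.8  -8.3] yaw -2.49 res 4.2
```

Both cameras agree it's square (−0.45° against −0.46° for the fence) and about 39 mm clear. Now the right-hand corner.

Emit:
arm_command(
  commands=[
    [0,-0.82,0,0,0,0,1],
    [0,-0.82,0,0,0,0,1],
    [0,-0.84,0,0,0,0,1],
    [-0.7,0,0,0,0,0,1],
    [-0.6,0,0,0,0,0,1],
    [-0.13,0,0,0,0,0,1],
    [-0.13,0,0,0,0,0,1],
    [-0.13,0,0,0,0,0,1],
    [-0.13,0,0,0,0,0,1],
    [-0.13,0,0,0,0,0,1],
  ],
)

```text
clock: 10.78
ee_pos: [0.5398, -0.0155, -0.0106]
eef_rot: [-0.003, 0.083, 0.997, -0.0]
contact_force: [-4.6, -1.3, 2.7]
width: 0.0004
gripper_force: 2.4
```

```bash
python3 -c "
from h import *
report((-78,-5));screws((-78,-10),7)"
```

```text
t 10.78 TCP fence mm [-125.6  -68.9] z -10.6 tool y yaw rel -0.1 tilt [-0.005 -0.    -1.   ] F [-4.6 -1.3  2.7] w 0.0
block fence [-75.9  -7.5] size [64.2 46.4] yaw 5.5 TCP in block [-55.5 -56.3] minmax x of front corners [[-38.0, 67.0], [-24.0, -73.0], [-114.0, -82.0], [-127.0, 58.0]]
side screws 2 block [-73.9  -5.4] yaw 6.48 res 0.1
```

Emit:
arm_command(
  commands=[
    [0.7,0,0,0,0,0,1],
    [0,0.92,0,0,0,0,1],
    [0,0.92,0,0,0,0,1],
    [0,0.91,0,0,0,0,1],
    [-0.35,0,0,0,0,0,1],
    [-0.15,0,0,0,0,0,1],
    [-0.15,0,0,0,0,0,1],
    [-0.15,0,0,0,0,0,1],
    [-0.15,0,0,0,0,0,1],
    [-0.13,0,0,0,0,0,1],
  ],
)

```text
clock: 11.72
ee_pos: [0.5761, 0.0893, -0.01]
eef_rot: [-0.0, 0.084, 0.996, -0.0]
contact_force: [-1.8, 2.5, -1.7]
width: 0.0007
gripper_force: 1.3
```

```bash
python3 -c "
from h import *
report((-65,-5),'s8.png');screws((-62,-5),-6)"
```

```text
t 11.72 TCP fence mm [-106.9   40.4] z -10.0 tool y yaw rel -0.2 tilt [-0.001 -0.    -1.   ] F [-1.8  2.5 -1.7] w 0.001
block fence [-55.5 -17.3] size [65.1 45.2] yaw -6.9 TCP in block [-58.1  51.1] minmax x of front corners [[-2.0, 47.0], [-19.0, -92.0], [-109.0, -81.0], [-92.0, 58.0]]
side screws 3 block [-54.9 -15.9] yaw -5.98 res 0.5
```

Emit:
arm_command(
  commands=[
    [0.65,0,0,0,0,0,1],
    [0,-0.885,0,0,0,0,1],
    [0,-0.885,0,0,0,0,1],
    [0,-0.885,0,0,0,0,1],
    [-0.3,0,0,0,0,0,1],
    [-0.12,0,0,0,0,0,1],
    [-0.12,0,0,0,0,0,1],
    [-0.12,0,0,0,0,0,1],
    [-0.1,0,0,0,0,0,1],
    [0,0,0,0,0,0,1],
  ],
)

```text
clock: 12.65
ee_pos: [0.5627, -0.0141, -0.0101]
eef_rot: [-0.001, 0.082, 0.997, -0.0]
contact_force: [-1.5, -0.6, 0.6]
width: 0.0005
gripper_force: 0.7
```

```bash
python3 -c "
from h import *
report((-55,-10),'s9.png');screws((-51,-13),1)"
```

```text
t 12.65 TCP fence mm [-103.2  -63.8] z -10.1 tool y yaw rel -0.0 tilt [-0.001 -0.    -1.   ] F [-1.5 -0.6  0.6] w 0.001
block fence [ 85.3 106.7] size [44.  50.1] yaw -10.7 TCP in block [-153.6 -202.6] minmax x of front corners [[143.0, 167.0], [117.0, 30.0], [28.0, 46.0], [54.0, 184.0]]
side screws 2 block [-47.2 -12.9] yaw -0.49 res 0.0
```

Emit:
arm_command(
  commands=[
    [-0.06,0,0,0,0,0,1],
    [-0.06,0,0,0,0,0,1],
    [-0.05,0,0,0,0,0,1],
    [0,0,0,0,0,0,1],
  ],
)

```text
clock: 13.08
ee_pos: [0.567, -0.015, -0.0101]
eef_rot: [-0.003, 0.082, 0.997, 0.0]
contact_force: [-8.9, -0.4, 5.1]
width: 0.0005
gripper_force: 4.4
```

```bash
python3 -c "
from h import *
report();screws((-46,-13),2)"
```

```text
t 13.08 TCP fence mm [-98.9 -64. ] z -10.1 tool y yaw rel -0.0 tilt [-0.005  0.001 -1.   ] F [-8.9 -0.4  5.1] w 0.0
side screws 2 block [-44.3 -12.3] yaw 1.9 res 0.0
```

Force has risen to 9 N, so the right corner is on the fence (yaw about +2°). Now the left corner.

Emit:
arm_command(
  commands=[
    [0.65,0,0,0,0,0,1],
    [0,0.88,0,0,0,0,1],
    [0,0.88,0,0,0,0,1],
    [0,0.88,0,0,0,0,1],
    [-0.3,0,0,0,0,0,1],
    [-0.1,0,0,0,0,0,1],
    [-0.1,0,0,0,0,0,1],
    [-0.1,0,0,0,0,0,1],
    [0,0,0,0,0,0,1],
  ],
)

```text
clock: 13.88
ee_pos: [0.5847, 0.088, -0.0099]
eef_rot: [-0.001, 0.083, 0.997, 0.0]
contact_force: [-1.6, 0.8, 0.3]
width: 0.0005
gripper_force: 0.8
```

```bash
python3 -c "
from h import *
report();screws((-46,-13),0)"
```

```text
t 13.88 TCP fence mm [-98.3  40.5] z -9.9 tool y yaw rel -0.2 tilt [-0.001  0.    -1.   ] F [-1.6  0.8  0.3] w 0.0
side screws 3 block [-42.4 -13.5] yaw 0.01 res 0.2
```

Emit:
arm_command(
  commands=[
    [-0.05,0,0,0,0,0,1],
    [-0.05,0,0,0,0,0,1],
    [0,0,0,0,0,0,1],
  ],
)

```text
clock: 14.18
ee_pos: [0.5854, 0.0877, -0.01]
eef_rot: [-0.003, 0.083, 0.997, -0.0]
contact_force: [-11.1, 3.5, 8.5]
width: 0.0004
gripper_force: 5.9
```

```bash
python3 -c "
from h import *
report();screws((-46,-13),0)"
```

```text
t 14.18 TCP fence mm [-97.5  40.3] z -10.0 tool y yaw rel -0.2 tilt [-0.007  0.    -1.   ] F [-11.1   3.5   8.5] w 0.0
side screws 3 block [-42.  -13.6] yaw -0.47 res 0.1
```

Emit:
arm_command(
  commands=[
    [0.4,0,0,0,0,0,1],
    [0.6,0,0,0,0,0,1],
    [0.8,0,-0.5,0,0,0,1],
    [0.8,0,-0.5,0,0,0,1],
    [0.5,0,0,0,0,0,1],
    [0,0,0,0,0,0,1],
  ],
)

```text
clock: 14.73
ee_pos: [0.4633, 0.1082, 0.031]
eef_rot: [-0.001, 0.083, 0.997, 0.0]
contact_force: [-0.4, -0.4, -0.9]
width: 0.0001
gripper_force: 0.0
```

```bash
python3 -c "
from h import *
report((-44,-13));report((-44,-13),'t9.png','top');screws((-42,-13),-.4)
shot('side','s10.png')
a=cv2.imread('pics/t9.png')[140:240,220:360];b=cv2.imread('pics/s10.png')[155:275,245:365]
cv2.imwrite('pics/f.png',np.hstack([cv2.resize(a,(420,300),interpolation=2),cv2.resize(b,(300,300),interpolation=2)]))"
```

```text
t 14.73 TCP fence mm [-221.3   40.6] z 31.0 tool y yaw rel -0.1 tilt [-0.001  0.001 -1.   ] F [-0.4 -0.4 -0.9] w 0.0
block fence [ 85.3 106.7] size [44.  49.7] yaw -10.7 TCP in block [-289.1 -121.9] minmax x of front corners [[143.0, 167.0], [117.0, 30.0], [28.0, 46.0], [54.0, 184.0]]
t 14.78 TCP fence mm [-219.    40.9] z 30.9 tool y yaw rel -0.1 tilt [ 0.001  0.001 -1.   ] F [0.4 0.4 0. ] w 0.001
block fence [ 85.4 -46. ] size [30.7 57.7] yaw 7.8 TCP in block [-289.7  127.6] minmax x of front corners [[120.0, 30.0], [140.0, -109.0], [50.0, -121.0], [31.0, 17.0]]
side screws 4 block [-41.8 -13.4] yaw -0.58 res 0.5
```

View pics/f.png

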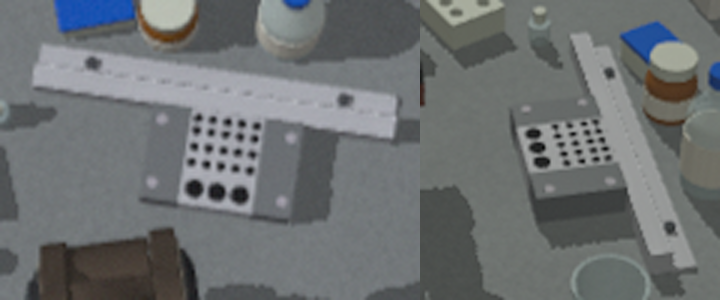

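Both panels show the long side lying on the fence, well within its ends. One more confirming press on each corner, right then left.

Emit:
arm_command(
  commands=[
    [0,-0.9,0.5,0,0,0,1],
    [0,-0.9,0.5,0,0,0,1],
    [0,-0.9,0,0,0,0,1],
    [-0.9,0,0,0,0,0,1],
    [-0.9,0,0,0,0,0,1],
    [-0.8,0,0,0,0,0,1],
    [-0.13,0,0,0,0,0,1],
    [-0.13,0,0,0,0,0,1],
    [-0.1,0,0,0,0,0,1],
    [0,0,0,0,0,0,1],
  ],
)

```text
clock: 15.77
ee_pos: [0.5653, -0.0179, -0.0103]
eef_rot: [-0.0, 0.083, 0.997, -0.0]
contact_force: [0.0, 0.4, -0.4]
width: 0.0002
gripper_force: 0.0
```

```bash
python3 -c "
from h import *
report();screws((-42,-13),-.4)"
```

```text
t 15.77 TCP fence mm [-100.1  -67.1] z -10.3 tool y yaw rel -0.1 tilt [-0.001 -0.    -1.   ] F [ 0.   0.4 -0.4] w 0.0
side screws 2 block [-41.5 -13. ] yaw -0.76 res 0.4
```

Emit:
arm_command(
  commands=[
    [-0.05,0,0,0,0,0,1],
    [-0.05,0,0,0,0,0,1],
    [-0.04,0,0,0,0,0,1],
    [0,0,0,0,0,0,1],
  ],
)

```text
clock: 16.15
ee_pos: [0.5672, -0.0177, -0.0101]
eef_rot: [-0.004, 0.083, 0.997, 0.0]
contact_force: [-9.1, 2.1, 7.8]
width: 0.0006
gripper_force: 5.1
```

```bash
python3 -c "
from h import *
report();screws((-42,-13),-.4)"
```

```text
t 16.15 TCP fence mm [-98.3 -66.7] z -10.1 tool y yaw rel -0.1 tilt [-0.007  0.001 -1.   ] F [-9.1  2.1  7.8] w 0.001
side screws 2 block [-41.5 -13.1] yaw -0.74 res 0.4
```

The right corner is hard against the fence and doesn't move. Now the left confirming press.

Emit:
arm_command(
  commands=[
    [0.7,0,0,0,0,0,1],
    [0,0.9,0,0,0,0,1],
    [0,0.9,0,0,0,0,1],
    [0,0.88,0,0,0,0,1],
    [-0.35,0,0,0,0,0,1],
    [-0.15,0,0,0,0,0,1],
    [-0.1,0,0,0,0,0,1],
    [-0.08,0,0,0,0,0,1],
    [0,0,0,0,0,0,1],
  ],
)

```text
clock: 16.95
ee_pos: [0.5853, 0.0871, -0.0101]
eef_rot: [-0.003, 0.083, 0.997, 0.0]
contact_force: [-6.7, 4.8, 5.3]
width: 0.0008
gripper_force: 3.5
```

```bash
python3 -c "
from h import *
report();screws((-42,-13),-.4)"
```

```text
t 16.95 TCP fence mm [-97.5  39.7] z -10.1 tool y yaw rel -0.2 tilt [-0.005  0.001 -1.   ] F [-6.7  4.8  5.3] w 0.001
side screws 3 block [-41.6 -13.4] yaw -0.66 res 0.6
```

Emit:
arm_command(
  commands=[
    [0.4,0,0,0,0,0,1],
    [0.6,0,0,0,0,0,1],
    [0.8,0,-0.5,0,0,0,1],
    [0.5,0,-0.8,0,0,0,1],
    [0,0,-0.8,0,0,0,1],
    [0,0,0,0,0,0,1],
    [0,0,0,0,0,0,1],
  ],
)

```text
clock: 17.58
ee_pos: [0.4983, 0.1016, 0.076]
eef_rot: [0.002, 0.084, 0.996, 0.001]
contact_force: [-0.0, 1.0, -0.2]
width: 0.0001
gripper_force: 0.0
```

```bash
python3 -c "
from h import *
report();screws((-42,-13),-.4)"
```

```text
t 17.58 TCP fence mm [-185.7   39.8] z 76.0 tool y yaw rel -0.2 tilt [ 0.004  0.002 -1.   ] F [-0.   1.  -0.2] w 0.0
side screws 4 block [-41.7 -13.4] yaw -0.54 res 0.6
```

Both corners stall on the fence, the block is flat against it, and the robot is clear. Handing in.

```bash
python3 -c "
from bench import robot
print(robot.job_done())"
```

```text
the job is handed in; nothing more can be done
None
```

I squared the block with a left-cheek push, walked it home right, left, right, left plus one extra press on each corner, and handed it in at about 18 s. It lies flat against the fence to within my measurement, well inside the ends, with nothing else touched; on one early approach the fingers passed over the block without touching it.

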